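Tug-check the oblong edging chuck

ROBOT

A 6-joint arm with a two-finger parallel gripper is mounted at the origin on the work surface. World frame = base frame: x ahead of the robot, y to its left, z up, the work surface at z = 0. Lengths are in mm, angles in rad, forces in N, time in s.
With the tool pointing down it reaches from about 300 to 850 mm from the base axis. Payload 5.4 kg.
Tool frame: the origin (TCP) lies between the finger pads; the fingertips stand 14 mm ahead of it and the grasp point (between the pads) lies 5 mm behind it; z points along the fingers, y is the line along which they close (so a half turn about z gives the same grasp; the last joint's range is limited). The gripper opens to 85 mm and grips with 20 to 120 N. Pads are 22 mm wide; open, the fingers measure 114 mm over their backs; the gripper's body (76 mm by 85 mm) begins 54 mm behind the grasp point. The pads swing forward as they close: fully open they stand 13 mm farther back than shut.
Start: joints at [0.985, 0.158, 1.597, -0, 1.386, -0.21], TCP at [211.043, 534.852, 245.299] pointing down, gripper open.
Joint ranges: [-2.91, 2.91], [-0.94, 2.29], [0.18, 2.7], [-1.29, 4.43], [0.17, 2.64], [-3, 3]. Speed limits (rad/s): [2.57, 2.57, 3.14, 3.14, 3.14, 3.14].

INTERFACE

Orientations are given as a 3x3 rotation matrix whose columns are the frame's x, y, z axes.
In Python, from bench import status, vision, workorder gives the robot as it stands.
- The arm moves only by the tool drive_tool, never from a script. Its argument "moves" is a list of rows, each a list of 2 entries, a list of its own where there are three numbers: the shift along the tool's x, y, z in mm, then the turn about the tool's z in degrees. In form: [[[dx, dy, dz], yaw], ...]. A call has 1 to 10 rows; each row is the pose to reach, as a shift and turn from the pose commanded when the call began, along the tool's axes at that moment; what a row does not reach only later rows make up. A row lasts 1/8 s, in which the tool goes at most 62.5 mm and 10.7 degrees, less where a joint would pass 70% of its speed; a pose out of reach is approached as far as the arm can. A call with a gripper value outside its range is refused whole. "fingers" is the opening, from 0 (shut) to 1 (fully open), set as the call begins (left out, the last holds). The fingers move at their own pace and stop on an object; "grip_force" is the grip in N (left out, the last holds). Time passes only in rows, so rows that repeat a pose let the fingers close. It gives the time, the measured TCP pose, the force, the opening and the grip force at its end, in the units of the state.
- status.get_obs(): the state, without advancing time (a new reading comes with each control period).
- vision.grab_frame(name): name is "scene" or "top" or "wrist"; returns (picture, depth): 420x560x3 uint8, red, green, blue; 420x560 float32, mm along the optical axis (not along the pixel's ray), 0 where there is no reading.
- vision.camera_info(name): a dict with "fovy" (degrees; the focal length in pixels is half the picture's height over the tangent of half this angle, whatever the lens; pixels are square), "cx", "cy" (the principal point, pixels), "distortion" ([k1, k2, p1, p2, k3] as OpenCV has them; the pictures are not rectified), "extrinsics" (4x4, takes a point from camera to world coordinates); the wrist camera has in their place "hand_eye" (4x4, takes a point from camera to tool coordinates, whose origin is the TCP and whose axes are the flange's). Camera axes: x right, y down, z forward; pixel columns grow to the right and rows downward; lengths in mm; the calibration is good to about 2 mm. A picture is of the moment at which its call begins: read the wrist's pose just before it. camera_info takes no time and is no camera call.
- workorder.close_job(): hands the job in; it is judged then, once.
The state is a dict: "clock": time; "q": joint angles; "qd": joint speeds; "tau": joint torques, N m; "tcp_pos": TCP position; "eef_rot": TCP orientation; "wrist_force": force on the tool from outside, world axes, zero at the start; "moment": the same for the moment, N m; "width": finger opening in mm; "gripper_force": force on a finger pad.
Only numpy, scipy, OpenCV 4.12 (cv2) and the standard library are available. Lean on these libraries where they do the work, as an engineer would, in place of code of your own. Each camera call takes 0.05 s, during which the arm holds its last target. There are 200 camera calls.

TASK

Before the oblong lens chuck goes into the edging machine, confirm that its socket holds it: take it by its oblong head, tug it straight up with about 10 newtons (the socket's spring then lets it rise about 20 mm), hold that pull for about a second, then let it down gently until it is fully back down and let go. Do not pull much harder than that, and leave the round chuck and the mug alone.

Things in the scene. Friction and masses are not known exactly. Their poses are not given: they have to be found in the camera images.
- oblong_chuck_grip (a point): Centre of the oblong chuck's head, a grey bar 46 mm long (point x), 16 mm thick (y; grip across this), 28 mm high (z up); 76 mm above the table at rest. Below: 18 mm stem (36 to 62 mm up), 34 mm steel sleeve, fixed white socket block 80 x 80 mm with a 54 mm rim, 30 mm high. Three such blocks, one empty, stand in a row across the table in any order, 140 mm or more apart (centres).
- oblong_chuck (a joint): Rise of the oblong chuck and its sleeve out of the socket, straight up, in m: 0 fully down, 0.040 upper stop. It neither turns nor comes out. A spring pulls it down: it starts to rise at 2 N, then 2.5 mm per newton (7 N 12.5 mm, 10 N 20 mm, 14 N 30 mm). A black ring on the sleeve is level with the socket's rim at 20 mm. Let go when raised, it snaps back.
- round_chuck (a joint): Rise in m of the other chuck, to be left alone: same socket, sleeve, stem, spring and height, but its grey head is round, 34 mm in diameter and 28 mm high, with a small bright spot on top.
- mug: White mug standing loose at the left (+y) end of the row, 76 mm in diameter and 75 mm high, with a handle; origin at the centre of its underside. To be left alone. (A fixed white tray, 170 x 120 mm and 30 mm high, with two lenses in it, lies at the right (-y) end.)
Not all that is in view belongs to the job. What is shaped like the part that bears oblong_chuck_grip but orange or red is not meant.

How it is judged (in metres and radians):
On the way:
1. the oblong chuck is held raised by about 10 N: between 12.5 and 30 mm (7 to 14 N) for 0.7 s (value of joint oblong_chuck between 0.0125 and 0.03 m), for 0.7 s.
At the end, for the whole second after the job is handed in: The oblong chuck is let go and fully back down (within 2 mm), the round chuck is fully down (within 2 mm), and the mug stands upright (within 10 degrees) within 20 mm of where it was (value of joint each of oblong_chuck, round_chuck below 0.002 m and distance of mug from where it was at the start of the episode below 0.02 m and angle between mug's own z axis and vertical below 0.17 rad); the robot touches nothing.
It fails at once if the oblong chuck is pulled far too hard (raised more than 35 mm, 16 N) (value of joint oblong_chuck above 0.035 m).
It fails at once if the oblong chuck snaps back instead of being let down (falls faster than 0.4 m/s) (velocity of joint oblong_chuck below -0.4 m/s).
It fails at once if the round chuck is tugged (raised more than 8 mm) (value of joint round_chuck above 0.008 m).
It fails at once if the mug is pushed more than 20 mm (distance of mug from where it was at the start of the episode above 0.02 m).
It also fails if it takes over 35 s, if anything falls off the work surface, if the arm or the gripper's body presses on something with over 40 N, if the wrist force passes 120 N, or if a joint passes its speed limit or range.

## Working session

There is one attempt and no reset: what is moved stays moved. The work goes in short steps, Python scripts to look and compute and a tool call to move; the robot and the scene stay as the last step left them, time stands still between calls to the robot, and variables do not carry over. Pictures are saved under pics/ and viewed, at most 10 in all, crops included, and the job is handed in when it is done.

Besides the shell and the picture viewer there is one more tool, called after "Emit:" as a command line: name --argument value ..., lists and objects as JSON in quotes. drive_tool: Moves the arm, as the interface text tells. Its arguments: {"type":"object","properties":{"moves":{"type":"array","items":{"type":"array"}},"fingers":{"type":"number"},"grip_force":{"type":"number"}},"required":["moves"]}

```bash
mkdir -p pics
cat > h.py <<'E'
import numpy as np, cv2
from bench import status, vision, workorder
def K(n):
    i=vision.camera_info(n); f=210/np.tan(np.radians(i["fovy"])/2)
    return i,np.array([[f,0,i["cx"]],[0,f,i["cy"]],[0,0,1.]]),np.array(i["distortion"],float)
def T(n,o=None):
    i,_,_=K(n)
    if n!="wrist": return np.array(i["extrinsics"])
    o=o or status.get_obs(); W=np.eye(4); W[:3,:3]=o["eef_rot"]; W[:3,3]=o["tcp_pos"]
    return W@np.array(i["hand_eye"])
def plane(n,uv,z,M):
    _,k,d=K(n); p=cv2.undistortPoints(np.array(uv,float).reshape(-1,1,2),k,d)[:,0]
    r=np.c_[p,np.ones(len(p))]@M[:3,:3].T; c=M[:3,3]
    return c+r*((z-c[2])/r[:,2])[:,None]
def cloud(n,D,M):
    v,u=np.mgrid[:420,:560]; _,k,d=K(n)
    p=cv2.undistortPoints(np.stack([u,v],-1).reshape(-1,1,2).astype(float),k,d)[:,0]
    P=np.c_[p,np.ones(len(p))]*D.reshape(-1,1)
    return (P@M[:3,:3].T+M[:3,3]).reshape(420,560,3)
E
python3 - <<'E'
from h import *
o=status.get_obs(); print(o)
for n in ("top","scene","wrist"):
    im,D=vision.grab_frame(n); M=T(n,o); np.savez("pics/"+n,im=im,D=D,M=M)
    cv2.imwrite(f"pics/{n}0.png",im[...,::-1]); print(n,M[:3,3].round(),M[:3,2].round(2))
E
```

```text
{'clock': 0.0, 'q': array([ 9.84889229e-01,  1.59053618e-01,  1.59824688e+00, -5.04895627e-06,
        1.38619783e+00, -2.10134853e-01]), 'qd': array([ 1.77652480e-04,  2.79815285e-04, -3.76693744e-05,  2.74782783e-05,
        3.06120806e-05,  2.50093802e-04]), 'tau': array([ 3.30575822e-04, -3.95992899e+01, -3.31433916e+01, -5.94496305e-05,
        8.26535193e-03,  4.00286831e-05]), 'tcp_pos': array([210.73189839, 534.36976962, 244.30697517]), 'eef_rot': array([[-9.30224628e-01,  3.66989154e-01, -1.04961604e-03],
       [ 3.66990445e-01,  9.30223351e-01, -1.59057063e-03],
       [ 3.92655177e-04, -1.86478703e-03, -9.99998184e-01]]), 'wrist_force': array([0.47864522, 0.63651904, 0.2791361 ]), 'moment': array([ 0.06371048, -0.00604344, -0.03441644]), 'gripper_force': 0.0, 'width': 85.956317306584}
top [ 346.  118. 1091.] [ 0.22  0.01 -0.98]
scene [1138. -195.  871.] [-0.57  0.3  -0.76]
wrist [141. 562. 373.] [ 0.27 -0.11 -0.96]
```

View pics/top0.png

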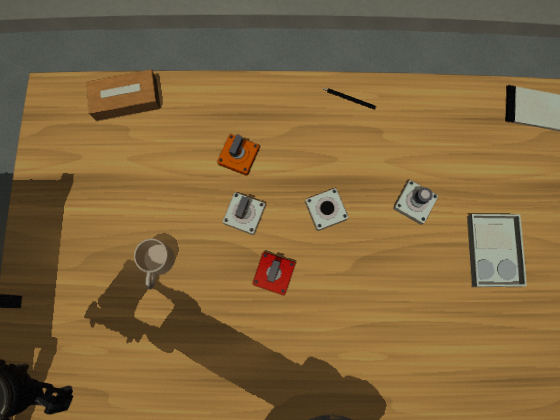

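View pics/scene0.png

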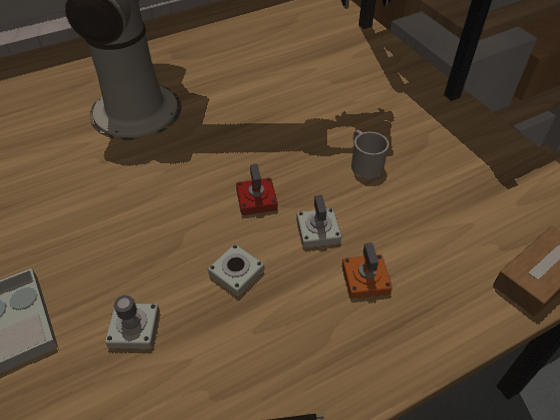

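The top view has three oblong heads: orange block (239,153), red block (274,272) and white block (244,212). The round chuck is at (417,200), the empty socket at (327,208) and the mug at (152,257). By the description the target is the white one at (244,212). Next I measure it and check a close crop.

Run:
```python
from h import *
for n,c in (("top",(244,212)),("scene",(320,215))):
    d=np.load(f"pics/{n}.npz"); P=cloud(n,d["D"],d["M"]); 
    m=np.zeros((420,560),bool); m[c[1]-32:c[1]+32,c[0]-32:c[0]+32]=1
    t=m&(P[...,2]>80)&(P[...,2]<100); q=P[t]
    r=cv2.minAreaRect(q[:,:2].astype(np.float32)); print(n,t.sum(),"top z",np.median(q[:,2]),r)
    b=m&(P[...,2]>22)&(P[...,2]<36); print(" block",b.sum(),cv2.minAreaRect(P[b][:,:2].astype(np.float32)))
    im=d["im"][c[1]-32:c[1]+32,c[0]-32:c[0]+32]; im=im.copy()
    tt=t[c[1]-32:c[1]+32,c[0]-32:c[0]+32]; im2=im.copy(); im2[tt]=(0,255,0)
    big=cv2.resize(np.hstack([im,im2]),None,fx=6,fy=6,interpolation=cv2.INTER_NEAREST); cv2.imwrite(f"pics/c_{n}.png",big[...,::-1])
d=np.load("pics/top.npz");P=cloud("top",d["D"],d["M"]);print("mug",P[240:275,135:170].reshape(-1,3)[P[240:275,135:170,2].ravel()>65].mean(0), "others", P[153,239],P[272,274])
a=cv2.imread("pics/c_top.png");b=cv2.imread("pics/c_scene.png");cv2.imwrite("pics/c.png",cv2.resize(np.vstack([a,b]),(576,576)))
```

```text
top 157 top z 89.51674128684249 ((571.8501586914062, 203.6957244873047), (16.15531349182129, 45.2132682800293), 70.7603759765625)
 block 871 ((572.103515625, 203.2117919921875), (79.99415588378906, 79.18832397460938), 70.58301544189453)
scene 185 top z 90.77909718698913 ((569.96435546875, 204.54473876953125), (16.703601837158203, 46.843326568603516), 70.29247283935547)
 block 965 ((570.2893676757812, 204.55999755859375), (80.00618743896484, 82.1139144897461), 70.08041381835938)
mug [457.47386465 397.32437945  93.95546962] others [711.37385622 217.50101525  45.72313699] [427.79465619 130.06477817  91.68141586]
```

View pics/c.png

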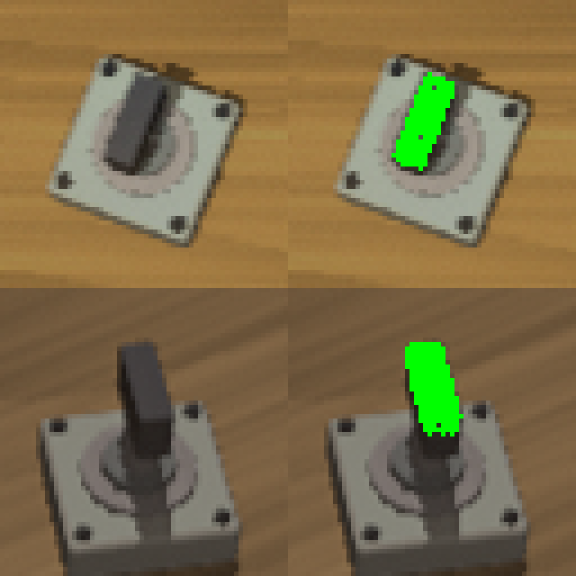

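The crop confirms it: a grey bar on a white block, with the head centre at about (571, 204). The two views agree, the top is at 90 mm, the size is 45 x 16 mm, and the block is 80 mm. The long axis runs along (0.94, -0.33). The tool needs a shift of about (-456, -175) and a yaw of about -2°.

Emit:
drive_tool --moves '[[[-30,-11,0],0],[[-80,-31,0],0],[[-135,-52,0],0],[[-190,-73,5],0],[[-245,-94,15],0],[[-300,-115,25],0],[[-350,-134,35],-1],[[-400,-153,45],-2],[[-440,-169,55],-2],[[-456,-175,60],-2]]' --fingers 1 --grip_force 60

```text
clock: 1.4
tcp_pos: [571.9, 202.8, 184.2]
eef_rot: [[-0.942, 0.337, -0.001], [0.337, 0.942, -0.0], [0.001, -0.001, -1.0]]
wrist_force: [-0.8, 0.3, 0.9]
width: 85.2
gripper_force: 0.0
```

Emit:
drive_tool --moves '[[[0,0,0],0],[[0,0,0],0]]'

```text
clock: 1.65
tcp_pos: [570.2, 205.9, 185.6]
eef_rot: [[-0.943, 0.333, -0.0], [0.333, 0.943, 0.0], [0.0, 0.0, -1.0]]
wrist_force: [0.3, 0.9, -0.5]
width: 85.4
gripper_force: 0.0
```

Run:
```python
from h import *
o=status.get_obs(); im,D=vision.grab_frame("wrist"); M=T("wrist",o)
P=cloud("wrist",D,M); x=np.hypot(P[...,0]-571,P[...,1]-204)
t=(D>0)&(P[...,2]>82)&(P[...,2]<98)&(x<40); q=P[t]
print(o["tcp_pos"],o["eef_rot"].round(4).tolist(),o["width"],o["wrist_force"])
print(t.sum(),np.median(q[:,2]),cv2.minAreaRect(q[:,:2].astype(np.float32)))
b=(D>0)&(P[...,2]>22)&(P[...,2]<36)&(x<65);print(cv2.minAreaRect(P[b][:,:2].astype(np.float32)))
im=im.copy(); cv2.drawContours(im,cv2.findContours(t.astype(np.uint8),0,2)[0],-1,(0,255,0),1)
cv2.imwrite("pics/w1.png",im[...,::-1])
```

```text
[570.21517261 205.87689695 185.58441189] [[-0.9429, 0.3331, -0.0002], [0.3331, 0.9429, 0.0004], [0.0003, 0.0003, -1.0]] 85.40360334581494 [ 0.26967902  0.87263749 -0.47504094]
1336 90.30399485276726 ((570.040283203125, 204.1020965576172), (15.955188751220703, 45.932212829589844), 70.39580535888672)
((570.0698852539062, 204.0650634765625), (80.13812255859375, 79.8341064453125), 70.06898498535156)
```

View pics/w1.png

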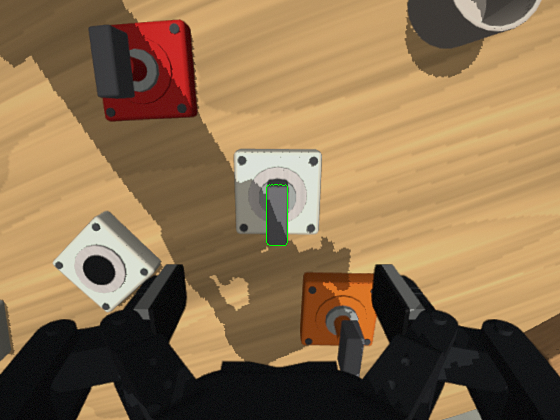

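The wrist view shows the grey head on the white block, outlined at (277,214), aligned with the fingers and 2 mm off in tool y. Descend.

Emit:
drive_tool --moves '[[[0,-2,20],0],[[0,-2,45],0],[[0,-2,70],0],[[0,-2,90],0],[[0,-2,104],0],[[0,-2,111],0],[[0,-2,114],0],[[0,-2,114],0],[[0,-2,114],0]]'

```text
clock: 2.82
tcp_pos: [570.9, 202.9, 72.0]
eef_rot: [[-0.942, 0.334, 0.001], [0.334, 0.942, 0.0], [-0.001, 0.001, -1.0]]
wrist_force: [-0.5, 0.7, 0.6]
width: 85.3
gripper_force: 0.0
```

Emit:
drive_tool --moves '[[[0,0,0],0],[[0,0,0],0],[[0,0,0],0],[[0,0,0],0],[[0,0,0],0],[[0,0,0],0],[[0,0,0],0],[[0,0,0],0]]' --fingers 0 --grip_force 60

```text
clock: 3.82
tcp_pos: [570.8, 204.1, 71.7]
eef_rot: [[-0.942, 0.335, 0.002], [0.335, 0.942, 0.002], [-0.001, 0.003, -1.0]]
wrist_force: [2.2, 5.7, 0.0]
width: 15.5
gripper_force: 60.2
```

Gripped, with a width of 15.5 mm against the 16 mm bar. Pull up slowly and read the force.

Emit:
drive_tool --moves '[[[0,0,-1.5],0],[[0,0,-3],0],[[0,0,-4.5],0],[[0,0,-6],0],[[0,0,-8],0],[[0,0,-10],0],[[0,0,-10],0],[[0,0,-10],0]]'

```text
clock: 4.82
tcp_pos: [570.8, 204.1, 80.9]
eef_rot: [[-0.942, 0.335, 0.002], [0.335, 0.942, 0.003], [-0.001, 0.003, -1.0]]
wrist_force: [5.5, 6.6, -5.3]
width: 15.2
gripper_force: 59.6
```

It rose 9.2 mm at 5.3 N, which matches the spring. Go on to 20 mm and hold.

Emit:
drive_tool --moves '[[[0,0,-2],0],[[0,0,-4],0],[[0,0,-6],0],[[0,0,-8],0],[[0,0,-10],0],[[0,0,-11],0],[[0,0,-11],0],[[0,0,-11],0]]'

```text
clock: 5.82
tcp_pos: [570.7, 204.1, 91.1]
eef_rot: [[-0.942, 0.335, 0.002], [0.335, 0.942, 0.003], [-0.001, 0.003, -1.0]]
wrist_force: [5.7, 6.3, -10.0]
width: 14.9
gripper_force: 59.1
```

Run:
```python
from h import *
im,D=vision.grab_frame("scene"); cv2.imwrite("pics/s2.png",cv2.resize(im[150:290,230:420],None,fx=4,fy=4)[...,::-1])
```

```text
(no output)
```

View pics/s2.png

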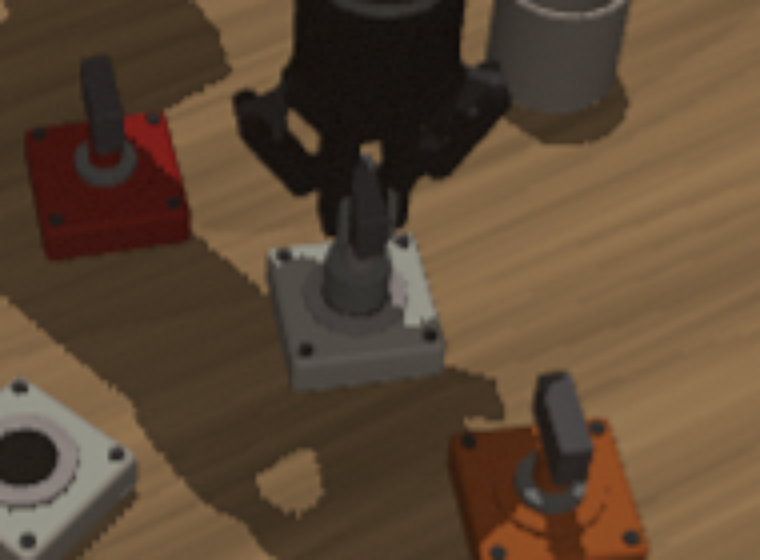

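The picture shows the sleeve raised out of the white block at (355,285) with the head still in the fingers. Force is 10.0 N at about 19.5 mm. Hold for 1.25 s, then let it down.

Emit:
drive_tool --moves '[[[0,0,0],0],[[0,0,0],0],[[0,0,0],0],[[0,0,0],0],[[0,0,0],0],[[0,0,0],0],[[0,0,0],0],[[0,0,0],0],[[0,0,0],0],[[0,0,0],0]]'

```text
clock: 7.12
tcp_pos: [570.7, 204.1, 91.1]
eef_rot: [[-0.942, 0.335, 0.002], [0.335, 0.942, 0.003], [-0.001, 0.003, -1.0]]
wrist_force: [7.6, 5.9, -8.8]
width: 15.5
gripper_force: 59.1
```

Emit:
drive_tool --moves '[[[0,0,2],0],[[0,0,4],0],[[0,0,6],0],[[0,0,8],0],[[0,0,10],0],[[0,0,12],0],[[0,0,14],0],[[0,0,16],0],[[0,0,16],0],[[0,0,16],0]]'

```text
clock: 8.38
tcp_pos: [570.8, 204.1, 76.1]
eef_rot: [[-0.942, 0.335, 0.002], [0.335, 0.942, 0.003], [-0.001, 0.003, -1.0]]
wrist_force: [3.1, 5.1, -3.5]
width: 14.9
gripper_force: 59.7
```

Emit:
drive_tool --moves '[[[0,0,1],0],[[0,0,2],0],[[0,0,3],0],[[0,0,4],0],[[0,0,5],0],[[0,0,5.5],0],[[0,0,5.5],0],[[0,0,5.5],0]]'

```text
clock: 9.38
tcp_pos: [570.9, 204.1, 71.6]
eef_rot: [[-0.942, 0.335, 0.002], [0.335, 0.942, 0.002], [-0.001, 0.003, -1.0]]
wrist_force: [0.2, 4.9, 2.5]
width: 15.1
gripper_force: 60.7
```

It is back at 71.6 mm and the force has reversed to +2.5 N, so it is seated. Open the fingers, then retreat.

Emit:
drive_tool --moves '[[[0,0,0],0],[[0,0,0],0],[[0,0,0],0],[[0,0,0],0],[[0,0,0],0],[[0,0,0],0],[[0,0,0],0],[[0,0,0],0]]' --fingers 1

```text
clock: 10.38
tcp_pos: [570.3, 202.8, 70.8]
eef_rot: [[-0.942, 0.334, 0.0], [0.334, 0.942, -0.0], [-0.0, -0.0, -1.0]]
wrist_force: [-0.2, 0.3, -0.1]
width: 85.1
gripper_force: 0.0
```

Emit:
drive_tool --moves '[[[0,0,-5],0],[[0,0,-15],0],[[0,0,-35],0],[[0,0,-60],0],[[0,0,-85],0],[[0,0,-105],0],[[0,0,-115],0],[[0,0,-120],0],[[0,0,-120],0],[[0,0,-120],0]]'

```text
clock: 11.62
tcp_pos: [569.8, 202.7, 189.7]
eef_rot: [[-0.942, 0.334, -0.002], [0.334, 0.942, -0.0], [0.002, -0.001, -1.0]]
wrist_force: [-0.6, -0.2, 0.2]
width: 85.6
gripper_force: 0.0
```

Run:
```python
from h import *
o=status.get_obs(); im,D=vision.grab_frame("wrist"); P=cloud("wrist",D,T("wrist",o))
t=(D>0)&(P[...,2]>82)&(P[...,2]<125)&(np.hypot(P[...,0]-570,P[...,1]-204)<30)
print(o["clock"],o["tcp_pos"],o["wrist_force"],o["width"],"head",t.sum(),np.median(P[t],axis=0))
im,D=vision.grab_frame("top"); P=cloud("top",D,T("top"));print("mug",P[240:275,135:170].reshape(-1,3)[P[240:275,135:170,2].ravel()>65].mean(0))
```

```text
11.625 [569.78125786 202.71818027 189.74052121] [-0.62184721 -0.20049616  0.18058378] 85.56732429278406 head 1270 [568.36788347 204.80218543  90.34806908]
mug [459.75257267 402.69424735  77.02127308]
```

The head top is back at 90.3 mm, the gripper is clear, and the mug is standing and was never approached. Handing in.

```bash
python3 -c "
from bench import workorder
print(workorder.close_job())"
```

```text
the job is handed in; nothing more can be done
None
```

I tugged the oblong chuck up about 19.5 mm at about 10 N, held it for over a second, let it down gently and released it fully seated; the job is handed in at about 12 s, but no verdict was returned.

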